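Empty the shaker tray into the waste tub

ROBOT

A 6-joint arm with a two-finger parallel gripper is mounted at the origin on the work surface. World frame = base frame: x ahead of the robot, y to its left, z up, the work surface at z = 0. Lengths are in mm, angles in rad, forces in N, time in s.
With the tool pointing down it reaches from about 275 to 1000 mm from the base axis. Payload 8.4 kg.
Tool frame: the origin (TCP) lies between the finger pads; the fingertips stand 22 mm ahead of it and the grasp point (between the pads) lies 3 mm ahead of it; z points along the fingers, y is the line along which they close (so a half turn about z gives the same grasp; the last joint's range is limited). The gripper opens to 85 mm and grips with 20 to 120 N. Pads are 22 mm wide; open, the fingers measure 114 mm over their backs; the gripper's body (76 mm by 85 mm) begins 54 mm behind the grasp point. The pads swing forward as they close: fully open they stand 13 mm farther back than shut.
Start: joints at [1.214, 0.353, 1.633, -0, 1.155, -0.002], TCP at [217.125, 586.075, 218.681] pointing down, gripper open.
Joint ranges: [-2.63, 2.63], [-0.92, 2.1], [0.06, 2.66], [-1.3, 4.44], [0, 2.69], [-3.02, 3.02]. Speed limits (rad/s): [2.22, 2.22, 2.79, 3.14, 3.14, 3.14].

INTERFACE

Orientations are given as [roll, pitch, yaw] about the fixed x, y, z axes, in that order (R = Rz(yaw) Ry(pitch) Rx(roll)).
In Python, from rig import r, grab_frame gives the robot as it stands.
- The arm moves only by the shell command python3 -m inch 'ROWS' [FORCE]. ROWS is JSON, a list of rows, each a list of 7 numbers: the turn, a rotation vector about the tool's x, y, z as a fraction of full scale, then the shift along the tool's x, y, z as a fraction of full scale, then the closure, from 0 (fully open) to 1 (shut). In form: [[rx, ry, rz, dx, dy, dz, fingers], ...]. A call has 1 to 8 rows; each row shifts and turns the commanded pose from where the row before left it, along the tool's axes as they then stand; what a row does not reach is not made up. Full scale, the value 1, is 2.5 cm for a shift and pi rad for a turn. A row lasts 1/12 s, in which the tool goes at most 41.7 mm and 7.16 degrees, less where a joint would pass 70% of its speed; a pose out of reach is approached as far as the arm can. A call with a number of a shift or a turn outside -1 to 1 is refused whole. A call with a gripper value outside its range is refused whole. The fingers move at their own pace and stop on an object; FORCE is the grip in N (left out, the last holds). Time passes only in rows, so rows that do not move let the fingers close. It gives the time, the measured TCP pose, the force, the opening and the grip force at its end, in the units of the state.
- r.sense(): the state, without advancing time (a new reading comes with each control period).
- grab_frame(name): name is "scene" or "top" or "wrist"; returns a dict with "pixels" (480x640x3 uint8, red, green, blue), "z_map" (480x640 float32, mm along the optical axis (not along the pixel's ray), 0 where there is no reading), "vertical_fov" (degrees; the focal length in pixels is half the picture's height over the tangent of half this angle, whatever the lens; pixels are square), "cx", "cy" (the principal point, pixels), "cam_to_world" (4x4, takes a point from camera to world coordinates). Camera axes: x right, y down, z forward; pixel columns grow to the right and rows downward; lengths in mm; the calibration is good to about 2 mm. The wrist camera is an equidistant fisheye: a pixel r from the principal point sees the ray r / f radians off the axis. A picture is of the moment at which its call begins.
- r.sign_off(): hands the job in; it is judged then, once.
The state is a dict: "clock": time; "qpos": joint angles; "qvel": joint speeds; "joint_efforts": joint torques, N m; "eef_pos": TCP position; "tcp_rot": TCP orientation; "contact_force": force on the tool from outside, world axes, zero at the start; "wrist_torque": the same for the moment, N m; "opening": opening from 0.0 (shut) to 1.0 (fully open); "grasp_force": force on a finger pad.
Only numpy, scipy, OpenCV 4.12 (cv2) and the standard library are available. Lean on these libraries where they do the work, as an engineer would, in place of code of your own. Each camera call takes 0.05 s, during which the arm holds its last target. There are 200 camera calls.

TASK

Slide the shaker's clamp bar open, lift the steel tray with the four empty sample bottles off by the tab at its back, and tip all four bottles over its ramped front into the waste tub. Then set the empty tray back down flat on the shaker, between the stop and the open clamp bar, without dropping it, and do not disturb the other things on the bench.

Things in the scene. Friction and masses are not known exactly. Their poses are not given: they have to be found in the camera images.
- shaker: laboratory shaker, fixed: white box with an aluminium platform 240 x 240 mm whose top is 58 mm above the bench; origin at the centre of its underside on the bench, z up, x across the platform away from the robot at yaw 0, y to the left. A fixed stop bar (120 mm along x, 30 mm tall above the platform) has its face at y = +60 mm; the sliding clamp bar faces it at y = -60 mm when closed
- clamp (a joint): opening of the clamp bar, in m: 0 closed against the tray, 0.045 fully open; it slides along the shaker's -y, stiff by about 3 N, stays where left. Closed, its lip reaches 13 mm over the tray's side rim (lip underside 101 mm above the bench) and blocks lifting
- clamp_grip (a point): top centre of the clamp bar's black upright grip tab, 145 mm above the bench; moves with the bar. The tab is 12 mm thick along the shaker's y, 50 mm long along x and stands 36 mm above the bar
- tray: open steel tray, about 0.35 kg, loose, lying on the platform between stop and clamp bar with its x and y along the shaker's. Origin at the centre of the underside of its flat floor (150 x 114 mm, 4 mm thick); z up. Side walls 40 mm tall at y = +-55 mm, back wall at x = +75 mm with a grip tab; the front (-x) has no wall but a ramp rising 15 degrees to a pouring lip
- tray_grip (a point): top centre of the tray's upright grip tab: tray frame (75, 0, 85) mm. The tab is a steel plate 10 mm thick along x, 60 mm wide along y, 45 mm tall above the back wall (40 to 85 mm above the tray's underside)
- tray_lip (a point): middle of the tray's pouring lip at the top of the front ramp: tray frame (-107, 0, 12) mm
- tub: open blue plastic waste tub, fixed, 240 mm (x) x 220 mm (y) outside, 100 mm tall, walls 5 mm with a rim flange 12 mm out, empty; origin at the centre of its underside on the bench, z up
- bottle0: empty capped sample bottle of white plastic, a cylinder 28 mm in diameter and 62 mm long, about 30 g, lying across the tray; origin on its axis at mid length, its y axis runs along the bottle to the cap. The four are alike
- bottle1: empty capped sample bottle of white plastic, a cylinder 28 mm in diameter and 62 mm long, about 30 g, lying across the tray; origin on its axis at mid length, its y axis runs along the bottle to the cap. The four are alike
- bottle2: empty capped sample bottle of white plastic, a cylinder 28 mm in diameter and 62 mm long, about 30 g, lying across the tray; origin on its axis at mid length, its y axis runs along the bottle to the cap. The four are alike
- bottle3: empty capped sample bottle of white plastic, a cylinder 28 mm in diameter and 62 mm long, about 30 g, lying across the tray; origin on its axis at mid length, its y axis runs along the bottle to the cap. The four are alike
- weigh_pot: bystander: small white ceramic pot, 42 mm wide, 45 mm tall, standing between shaker and tub; origin at the centre of its underside
- spatula: bystander: steel spoon spatula, 160 mm long, lying flat beyond the shaker or tub; origin at mid length under it
- amber: bystander: brown reagent bottle, 70 mm wide, 160 mm tall, at the far side; origin at the centre of its underside
- hdpe: bystander: white plastic jar with black cap, 84 mm wide, 130 mm tall, at the far side; origin at the centre of its underside
- clear0: bystander: clear glass bottle, 52 mm wide, 100 mm tall, out at the left; origin at the centre of its underside
- clear1: bystander: clear glass bottle with a red cap, 52 mm wide, 100 mm tall, out at the right; origin at the centre of its underside
- beaker: bystander: glass beaker, 72 mm wide, 95 mm tall, out at the right; origin at the centre of its underside

How it is judged:
By the outcome, as a careful person would: the job done as asked, in the order asked, and still so for the second after the job is handed in, with the robot touching nothing.
It also fails if it takes over 58 s, if anything falls off the work surface, if the arm or the gripper's body presses on something with over 40 N, if the wrist force passes 120 N, or if a joint passes its speed limit or range.

## Working session

There is one attempt and no reset: what is moved stays moved. The work goes in short steps, Python scripts to look and compute and a shell command to move; the robot and the scene stay as the last step left them, time stands still between calls to the robot, and variables do not carry over. Pictures are saved under pics/ and viewed, at most 10 in all, crops included, and the job is handed in when it is done.

```bash
ls; mkdir -p pics; cat > h.py <<'E'
import numpy as np, cv2
from rig import r, grab_frame
def pts(f):
    z=f["z_map"]; h,w=z.shape; F=h/2/np.tan(np.radians(f["vertical_fov"])/2)
    v,u=np.mgrid[:h,:w]
    p=np.stack([(u-f["cx"])/F*z,(v-f["cy"])/F*z,z,np.ones_like(z)],-1)
    P=(p@np.array(f["cam_to_world"]).T)[...,:3]; P[z==0]=np.nan
    return P
E
python3 - <<'E'
from h import *
for n in ("top","scene"):
    f=grab_frame(n); cv2.imwrite(f"pics/{n}0.png",f["pixels"][...,::-1]); np.save(f"{n}0.npy",pts(f))
    print(n,f["vertical_fov"],np.round(f["cam_to_world"],2).tolist())
print(r.sense())
E
```

```text
pics
top 43.80453846648028 [[0.03, -1.0, 0.06, 529.84], [-1.0, -0.03, 0.0, -22.78], [0.0, -0.06, -1.0, 1536.29], [0.0, 0.0, 0.0, 1.0]]
scene 53.89503800386477 [[-0.66, 0.53, -0.53, 1230.26], [0.75, 0.46, -0.47, 530.91], [-0.01, -0.71, -0.71, 914.27], [0.0, 0.0, 0.0, 1.0]]
{'clock': 0.1, 'qpos': array([ 1.21359161e+00,  3.53553807e-01,  1.63404279e+00, -3.09350506e-05,
        1.15520328e+00, -2.38247565e-03]), 'qvel': array([-4.99994816e-06, -1.02331449e-03,  4.59129809e-04,  1.40357856e-03,
        2.05981813e-03, -5.02149217e-05]), 'joint_efforts': array([-4.90453967e-04, -6.06356692e+01, -3.42817175e+01, -4.42759540e-05,
        4.00588702e-03, -1.39425103e-05]), 'eef_pos': array([216.98787673, 585.66315576, 218.0596939 ]), 'tcp_rot': array([-3.14038537e+00,  2.54104236e-05,  2.78678293e+00]), 'contact_force': array([-1.25966462, -0.44512499,  0.12061213]), 'wrist_torque': array([-0.02325779,  0.08924064, -0.01777111]), 'grasp_force': 0.0, 'opening': 1.001228241962117}
```

View pics/top0.png

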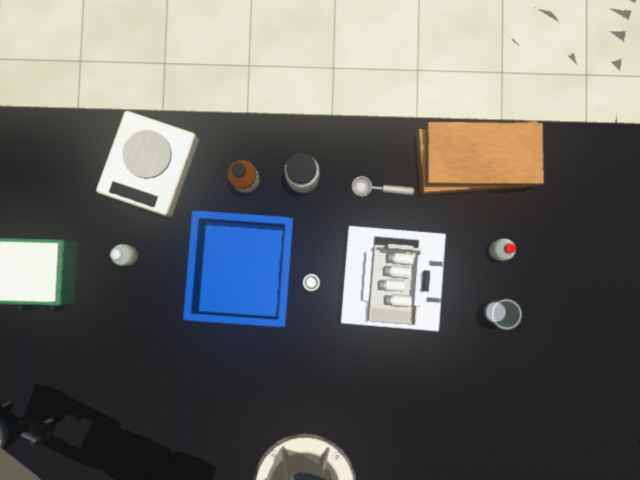

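View pics/scene0.png

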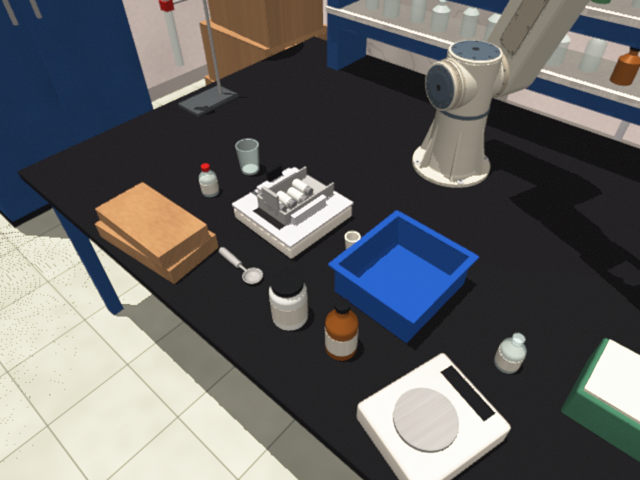

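The top view shows the shaker at about (393,278), with the black clamp tab at (426,281) and the tray tab at about (403,245). The tub is at (239,269) and the weigh pot at (311,283). Next I'll measure these from the depth map.

```bash
python3 - <<'E'
from h import *
P=np.load("top0.npy"); im=cv2.imread("pics/top0.png")
v,u=np.mgrid[:480,:640]
def rect(m,n):
    q=P[m][:,:2].astype(np.float32); (c,s,a)=cv2.minAreaRect(q); print(n,len(q),np.round(c,1),np.round(s,1),round(a,2),"z",np.round(np.nanmedian(P[m][:,2]),1))
Z=P[...,2]; box=lambda a,b,c,d:(u>a)&(u<b)&(v>c)&(v<d)
sh=box(330,460,215,345)
rect(sh&(abs(Z-58)<6),"platform")
dark=(im.max(2)<60)
rect(sh&dark&(Z>125),"clampgrip")
rect(sh&(Z>128)&~dark,"traytab")
rect(sh&(abs(Z-102)<5)&~dark&(u<380),"stop/wall z102")
rect(sh&(Z>70)&(u<368)&(u>350),"stop z")
rect(box(170,305,200,340)&(Z>85)&(Z<115),"tub rim")
rect(box(298,325,268,296)&(Z>30),"pot")
rect(box(225,262,155,195)&(Z>20),"amber");rect(box(280,325,150,195)&(Z>20),"hdpe")
for n,(a,b,c,d) in dict(books=(410,550,115,195),clear1=(485,520,235,265),beaker=(480,525,295,332)).items(): 
    m=box(a,b,c,d)&(Z>20); rect(m,n)
w=box(180,300,205,330); print(np.nanpercentile(Z[w],[5,50,95]))
m=sh&(Z>128); print(np.c_[u[m],v[m],P[m]].round(0).tolist()[:60])
f=cv2.resize(im[215:345,330:460],None,fx=4.6,fy=4.6,interpolation=cv2.INTER_CUBIC); cv2.imwrite("pics/crop.png",f)
E
```

```text
platform 5573 [ 528.7 -204.4] [240.7 240. ] 86.85 z 59.1
clampgrip 0 [0. 0.] [0. 0.] 0.0 z nan
traytab 248 [ 565.1 -240.1] [142.4  46.2] 41.17 z 144.0
stop/wall z102 105 [ 516.8 -152.3] [ 12.4 182.9] 86.06 z 99.9
stop z 210 [ 531.9 -134.3] [ 12.2 118.8] 89.29 z 87.3
tub rim 3001 [541.7 174.7] [245.4 264.8] 87.52 z 100.2
pot 98 [511.9  -1.2] [39.9 37.5] 1.59 z 44.0
amber 789 [769.7 173.8] [68.2 69.5] 6.42 z 111.7
hdpe 1072 [780.4  28.8] [78.3 82.7] 0.68 z 128.8
books 8247 [ 838.8 -404.8] [166.  321.1] 4.66 z 94.9
clear1 434 [ 607.  -478.1] [52.5 50. ] 80.87 z 69.8
beaker 616 [ 450.2 -472.1] [71.4 69.9] 72.56 z 71.5
[ -2.46386255   6.06823387 102.53922329]
  return np.nanmean(a, axis, out=out, keepdims=keepdims)
```

View pics/crop.png

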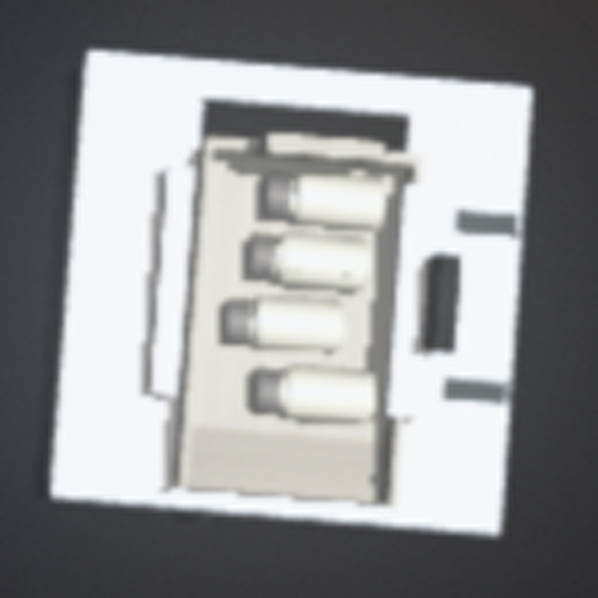

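The crop shows the bottles at rows 200–390, lying between the tray tab (crop (325,145)) and the ramp at the bottom. The clamp tab is at crop (440,305). The shaker yaw is about -3.15°.

```bash
cat >> h.py <<'E'
from scipy.spatial.transform import Rotation as Rn
YAW=-0.055; S0=np.array([528.7,-204.4])
def go(target,yaw=None):
    s=r.sense(); R=Rn.from_euler("xyz",s["tcp_rot"]); d=np.array(target)-s["eef_pos"]
    print("t",round(s["clock"],2),"pos",s["eef_pos"].round(1),"rpy",s["tcp_rot"].round(3),"F",np.round(s["contact_force"],1),"tool-frame total fractions",(R.inv().apply(d)/25).round(2))
    if yaw is not None:
        rv=(R.inv()*Rn.from_euler("xyz",[np.pi,0,yaw])).as_rotvec()/np.pi; print("turn total",rv.round(4))
E
python3 - <<'E'
from h import *
P=np.load("top0.npy"); Z=P[...,2]; v,u=np.mgrid[:480,:640]
R=np.array([[np.cos(YAW),-np.sin(YAW)],[np.sin(YAW),np.cos(YAW)]])
L=(P[...,:2]-S0)@R   # shaker-local
sh=(abs(L)<130).all(-1)
for n,m in dict(clamp=sh&(Z>125)&(L[...,1]<-50)&(L[...,1]>-90),tab=sh&(Z>130)&(L[...,1]>-45)).items():
    q=L[m]; lo,hi=np.percentile(q,[3,97],axis=0); c=(lo+hi)/2
    print(n,m.sum(),lo.round(1),hi.round(1),"world",(S0+R@c).round(1),np.median(Z[m]))
go([526,-282,219],np.pi+YAW)
print([a for a in dir(r) if a[0]!='_'])
E
```

```text
clamp 138 [-22.9 -73.1] [ 23.2 -61.3] world [ 525.1 -271.5] 144.030736934978
tab 117 [ 68.7 -27.9] [78.4 28.3] world [ 602.2 -208.2] 143.74122736167692
t 0.1 pos [217.  585.7 218.1] rpy [-3.14   0.     2.787] F [-1.3 -0.4  0.1] tool-frame total fractions [-23.65 -28.25  -0.  ]
turn total [-0.0004 -0.     -0.0954]
['MotionError', 'sense', 'sign_off']
```

```bash
python3 -m inch '[[0,0,-0.032,0,0,0,0.3],[0,0,-0.032,0,0,0,0.3],[0,0,-0.032,0,0,0,0.3],[0,0,0,0,-0.5,0,0.3]]' 60; python3 -c "
from h import *
go([526,-282,219],np.pi+YAW)"
```

```text
clock: 0.43
eef_pos: [216.5, 574.8, 218.3]
tcp_rot: [3.141, -0.0, 3.095]
contact_force: [0.2, 0.5, -0.8]
opening: 0.7
grasp_force: 0.0
t 0.43 pos [216.5 574.8 218.3] rpy [ 3.141 -0.     3.095] F [ 0.2  0.5 -0.8] tool-frame total fractions [-13.96 -33.66  -0.05]
turn total [ 0.0002 -0.      0.0027]
```

```bash
python3 -m inch '[[0,0,0,-0.42,-1,0,0.3],[0,0,0,-0.42,-1,0,0.3],[0,0,0,-0.42,-1,0,0.3],[0,0,0,-0.42,-1,0,0.3],[0,0,0,-0.42,-1,0,0.3],[0,0,0,-0.42,-1,0,0.3],[0,0,0,-0.42,-1,0,0.3],[0,0,0,-0.42,-1,0,0.3]]'; python3 -m inch '[[0,0,0,-0.42,-1,0,0.3],[0,0,0,-0.42,-1,0,0.3],[0,0,0,-0.42,-1,0,0.3],[0,0,0,-0.42,-1,0,0.3],[0,0,0,-0.42,-1,0,0.3],[0,0,0,-0.42,-1,0,0.3],[0,0,0,-0.42,-1,0,0.3],[0,0,0,-0.42,-1,0,0.3]]';  python3 -m inch '[[0,0,0,-0.42,-1,0,0.3],[0,0,0,-0.42,-1,0,0.3],[0,0,0,-0.42,-1,0,0.3],[0,0,0,-0.42,-1,0,0.3],[0,0,0,-0.42,-1,0,0.3],[0,0,0,-0.42,-1,0,0.3],[0,0,0,-0.42,-1,0,0.3],[0,0,0,-0.42,-1,0,0.3]]';  python3 -c "
from h import *
go([525,-271.5,150],np.pi+YAW)"
```

```text
clock: 1.1
eef_pos: [289.8, 368.0, 218.4]
tcp_rot: [-3.141, -0.0, 3.089]
contact_force: [1.3, 0.6, -0.3]
opening: 0.702
grasp_force: 0.0
clock: 1.77
eef_pos: [363.0, 163.9, 218.6]
tcp_rot: [-3.142, -0.0, 3.089]
contact_force: [0.1, 0.6, 0.5]
opening: 0.699
grasp_force: 0.0
clock: 2.43
eef_pos: [436.2, -40.4, 218.6]
tcp_rot: [3.142, -0.0, 3.088]
contact_force: [1.4, -0.2, 0.2]
opening: 0.701
grasp_force: 0.0
t 2.43 pos [436.2 -40.4 218.6] rpy [ 3.142 -0.     3.088] F [ 1.4 -0.2  0.2] tool-frame total fractions [-4.04 -9.04  2.74]
turn total [ 0.     -0.0001  0.0005]
```

```bash
python3 -m inch '[[0,0,0,-0.5,-1,0,0.3],[0,0,0,-0.5,-1,0,0.3],[0,0,0,-0.5,-1,0,0.3],[0,0,0,-0.5,-1,0,0.3],[0,0,0,-0.5,-1,0,0.3],[0,0,0,-0.5,-1,0.2,0.3],[0,0,0,-0.5,-1,0.4,0.3],[0,0,0,-0.4,-1,0.4,0.3]]'; python3 -m inch '[[0,0,0,0,-0.8,0.3,0.3],[0,0,0,0,0,0,0.3]]';  python3 -c "
from h import *
go([525,-271.5,134],np.pi+YAW)
f=grab_frame('wrist'); cv2.imwrite('pics/w1.png',f['pixels'][...,::-1])"
```

```text
clock: 3.1
eef_pos: [523.6, -245.3, 193.3]
tcp_rot: [-3.141, 0.001, 3.088]
contact_force: [0.4, 0.7, -0.6]
opening: 0.7
grasp_force: 0.0
clock: 3.27
eef_pos: [521.1, -266.6, 184.1]
tcp_rot: [-3.142, -0.002, 3.087]
contact_force: [-0.1, 0.6, 0.1]
opening: 0.697
grasp_force: 0.0
t 3.27 pos [ 521.1 -266.6  184.1] rpy [-3.142e+00 -2.000e-03  3.087e+00] F [-0.1  0.6  0.1] tool-frame total fractions [-0.17 -0.19  2.  ]
turn total [-0.     -0.0008 -0.    ]
```

View pics/w1.png

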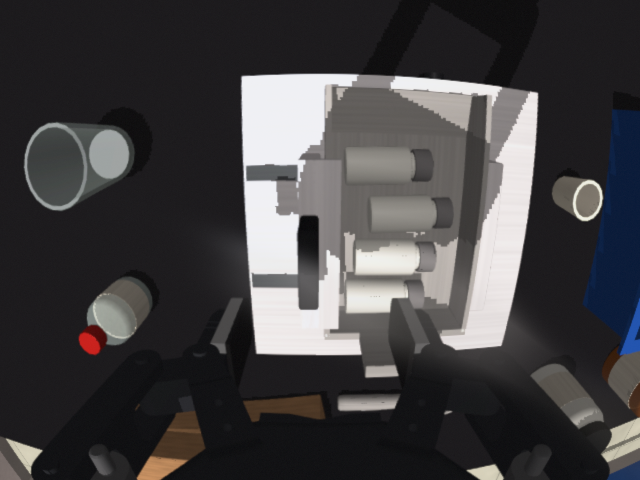

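The wrist view shows the clamp tab at (308,260), between the open fingers at (228,345) and (412,345), with nothing in the way. Next I descend and close.

```bash
python3 -m inch '[[0,0,0,-0.1,-0.15,0.3,0.3],[0,0,0,-0.07,-0.04,0.5,0.3],[0,0,0,0,0,0.6,0.3],[0,0,0,0,0,0.5,0.3],[0,0,0,0,0,0.1,0.3],[0,0,0,0,0,0,0.3],[0,0,0,0,0,0,0.9],[0,0,0,0,0,0,1]]' 40; python3 -m inch '[[0,0,0,0,0,0,1],[0,0,0,0,0,0,1],[0,0,0,0,0,0,1],[0,0,0,0,0,0,1]]';  python3 -c "
from h import *
go([525,-271.5,134],np.pi+YAW)"
```

```text
clock: 3.98
eef_pos: [526.3, -268.8, 136.8]
tcp_rot: [-3.141, 0.001, 3.089]
contact_force: [-0.7, -0.2, 0.3]
opening: 0.428
grasp_force: 0.0
clock: 4.32
eef_pos: [526.0, -268.9, 136.5]
tcp_rot: [-3.141, 0.0, 3.088]
contact_force: [0.4, 0.5, -0.2]
opening: -0.003
grasp_force: 0.0
t 4.32 pos [ 526.  -268.9  136.5] rpy [-3.141  0.     3.088] F [ 0.4  0.5 -0.2] tool-frame total fractions [ 0.03 -0.11  0.1 ]
turn total [-0.0001  0.0002  0.0005]
```

The fingers closed fully and hold nothing, so I'll look again.

```bash
python3 -c "
from h import *
f=grab_frame('wrist'); cv2.imwrite('pics/w2.png',f['pixels'][...,::-1])
f=grab_frame('top');np.save('top1.npy',pts(f)); a=cv2.resize(f['pixels'][200:360,310:510,::-1],None,fx=4,fy=3.75); cv2.imwrite('pics/t2.png',a)
print(np.round(grab_frame('wrist')['cam_to_world'],2).tolist(), r.sense()['opening'])"
```

```text
[[0.05, 0.95, 0.31, 444.66], [1.0, -0.05, -0.01, -265.41], [0.0, 0.31, -0.95, 290.87], [0.0, 0.0, 0.0, 1.0]] 0.002224773257367068
```

View pics/w2.png

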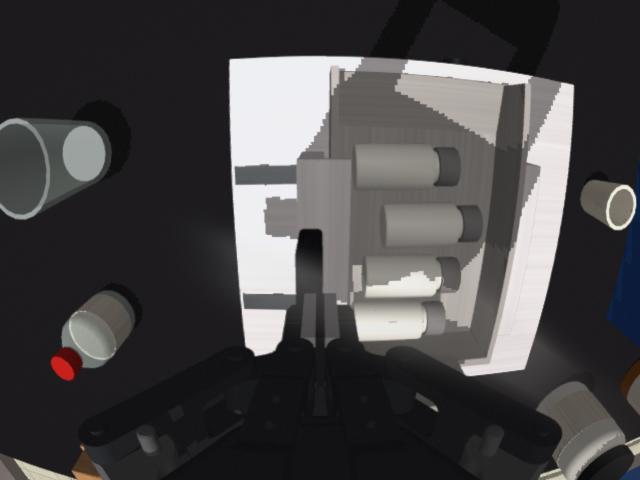

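The wrist view shows the shut fingers at about (320,320) and the black tab at (311,260). I'll locate the tab from the wrist depth.

```bash
cat >> h.py <<'E'
def wpts(f):
    z=f["z_map"]; h,w=z.shape; F=h/2/np.tan(np.radians(f["vertical_fov"])/2)
    v,u=np.mgrid[:h,:w]; x=u-f["cx"]; y=v-f["cy"]; rr=np.hypot(x,y)+1e-9; th=rr/F; k=np.tan(th)*z/rr
    p=np.stack([x*k,y*k,z,np.ones_like(z)],-1); P=(p@np.array(f["cam_to_world"]).T)[...,:3]; P[(z==0)|(th>1.4)]=np.nan
    return P
E
python3 - <<'E'
from h import *
f=grab_frame('wrist'); P=wpts(f)
for u,v in [(300,232),(311,235),(311,245),(311,255),(311,265),(311,275),(311,285),(303,260),(320,260),(310,200),(325,200),(345,200),(320,300),(310,330),(330,330),(320,345),(250,200),(375,164)]: print((u,v),P[v,u].round(1),f['pixels'][v,u])
E
```

```text
(300, 232) [ 498.4 -277.8  114.3] [27 26 27]
(311, 235) [ 498.2 -272.1  120.9] [11 10 13]
(311, 245) [ 498.5 -271.9  134.7] [13 13 14]
(311, 255) [ 499.6 -271.7  144.6] [27 26 28]
(311, 265) [ 504.5 -272.1  143.5] [49 48 50]
(311, 275) [ 508.4 -272.3  145.4] [66 65 66]
(311, 285) [ 513.5 -272.6  144.7] [68 67 68]
(303, 260) [ 501.5 -275.2  144.8] [46 45 47]
(320, 260) [ 502.4 -268.1  143.7] [30 29 30]
(310, 200) [ 483.7 -272.   108.7] [138 133 133]
(325, 200) [ 484.1 -264.5  108.6] [140 135 135]
(345, 200) [ 484.7 -254.5  108.6] [135 130 130]
(320, 300) [ 513.2 -268.7  159.6] [58 57 57]
(310, 330) [ 513.5 -272.3  181.2] [77 75 75]
(330, 330) [ 514.4 -265.4  180.3] [79 76 76]
(320, 345) [ 517.  -269.   185.6] [27 26 28]
(250, 200) [ 492.3 -312.7   57.5] [239 239 243]
(375, 164) [ 469.7 -235.8   87.5] [147 144 137]
```

View pics/t2.png

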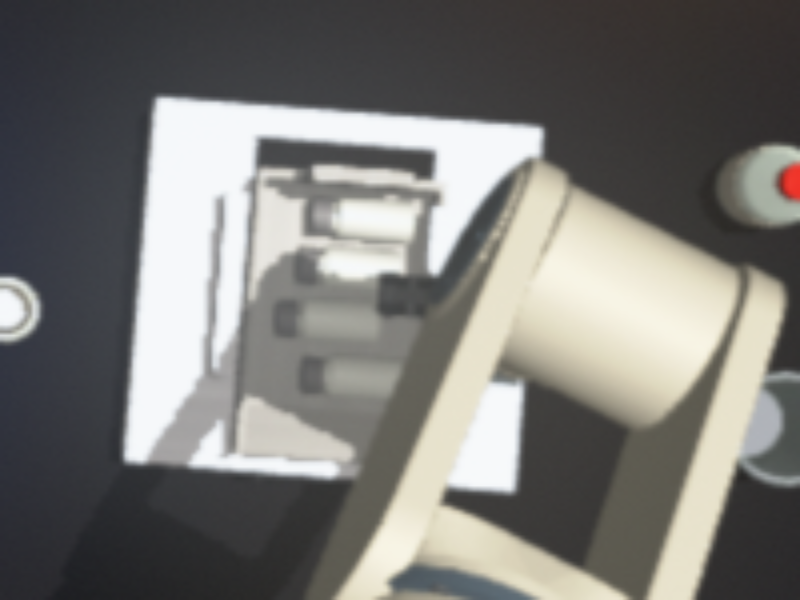

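```bash
python3 - <<'E'
from h import *
f=grab_frame('wrist'); P=wpts(f)
for u in (308,331,345):
    print(u,[(v,P[v,u].round(0).astype(int).tolist()) for v in range(280,345,5)])
s=r.sense(); print(s['eef_pos'],s['qpos'].round(3),np.round(f['cam_to_world'],3)[:3,3])
cv2.imwrite('pics/w2c.png',cv2.resize(f['pixels'][220:400,230:430,::-1],None,fx=4,fy=3.3,interpolation=cv2.INTER_CUBIC))
E
```

```text
308 [(280, [511, -274, 145]), (285, [513, -274, 145]), (290, [516, -274, 144]), (295, [513, -274, 155]), (300, [513, -274, 159]), (305, [514, -273, 162]), (310, [513, -273, 167]), (315, [513, -273, 171]), (320, [514, -273, 174]), (325, [513, -273, 178]), (330, [514, -273, 180]), (335, [514, -273, 184]), (340, [512, -273, 190])]
331 [(280, [528, -263, 109]), (285, [-9223372036854775808, -9223372036854775808, -9223372036854775808]), (290, [535, -264, 108]), (295, [514, -264, 154]), (300, [515, -264, 157]), (305, [514, -264, 162]), (310, [514, -265, 167]), (315, [514, -265, 170]), (320, [514, -265, 174]), (325, [514, -265, 178]), (330, [514, -265, 181]), (335, [514, -265, 184]), (340, [515, -265, 186])]
345 [(280, [529, -256, 108]), (285, [532, -256, 108]), (290, [534, -256, 109]), (295, [538, -256, 108]), (300, [541, -256, 108]), (305, [519, -259, 155]), (310, [518, -259, 159]), (315, [518, -259, 164]), (320, [518, -259, 167]), (325, [518, -260, 172]), (330, [518, -260, 175]), (335, [518, -260, 179]), (340, [512, -261, 190])]
[ 525.82500567 -268.81841922  136.18551515] [-0.475  0.39   1.782 -0.     0.969 -1.993] [ 444.642 -265.399  290.784]<stdin>:4: RuntimeWarning: invalid value encountered in cast
```

View pics/w2c.png

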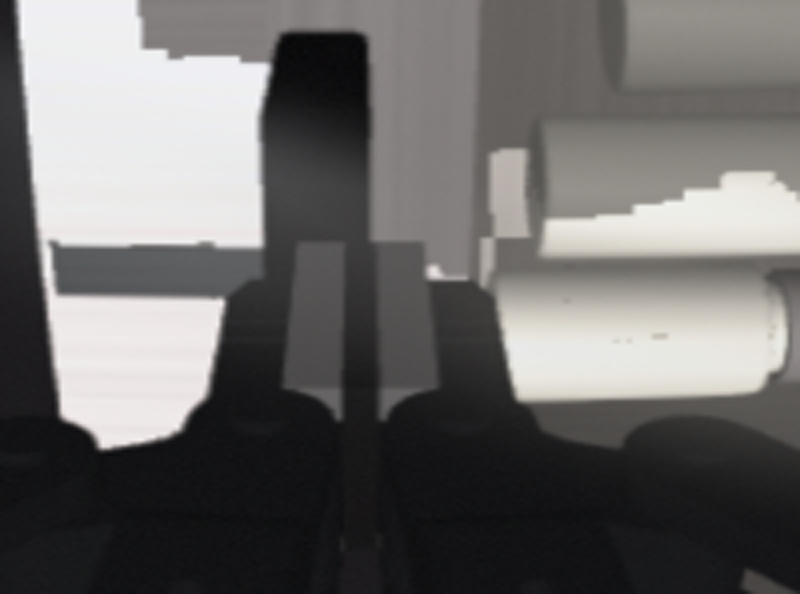

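The crop shows the shut fingertips at z≈153, just above the tab top at 145. So the real tips sit about 39 mm higher than the reported TCP implies. I'll open, go about 36 mm lower, and close again.

```bash
python3 -m inch '[[0,0,0,0,-0.1,0,0.4],[0,0,0,0,0,0,0.4],[0,0,0,0,0,0,0.4],[0,0,0,0,0,0,0.4],[0,0,0,0,0,0.4,0.4],[0,0,0,0,0,0.5,0.4],[0,0,0,0,0,0.4,0.4],[0,0,0,0,0,0.15,0.4]]' 40; python3 -m inch '[[0,0,0,0,0,0,0.4],[0,0,0,0,0,0,1],[0,0,0,0,0,0,1],[0,0,0,0,0,0,1],[0,0,0,0,0,0,1],[0,0,0,0,0,0,1]]'
```

```text
clock: 5.23
eef_pos: [524.4, -270.6, 97.3]
tcp_rot: [3.14, -0.003, 3.088]
contact_force: [-0.1, 0.0, 0.5]
opening: 0.603
grasp_force: 0.0
clock: 5.73
eef_pos: [526.1, -272.7, 100.6]
tcp_rot: [-3.139, 0.001, 3.088]
contact_force: [-1.8, -7.2, -1.6]
opening: 0.133
grasp_force: 44.6
```

Gripped, with an opening equal to about 11 mm. Now I slide it open.

```bash
python3 -m inch '[[0,0,0,0,-0.2,0,1],[0,0,0,0,-0.3,0,1],[0,0,0,0,-0.4,0,1],[0,0,0,0,-0.4,0,1],[0,0,0,0,-0.3,0,1],[0,0,0,0,-0.15,0,1],[0,0,0,0,0,0,1]]'
```

```text
clock: 6.32
eef_pos: [523.6, -317.2, 100.6]
tcp_rot: [-3.14, 0.001, 3.088]
contact_force: [-0.7, -2.3, 4.5]
opening: 0.135
grasp_force: 45.5
```

```bash
python3 -m inch '[[0,0,0,0,0,0,0.5],[0,0,0,0,0,0,0.5],[0,0,0,0,0,0,0.5],[0,0,0,0,0,-0.4,0.5],[0,0,0,0,0,-0.7,0.5],[0,0,0,0,0,-1,0.5],[0,0,0,0,0,-1,0.5],[0,0,0,0,0,-0.9,0.5]]' 40; python3 -m inch '[[0,0,0.036,0,0,0,0.5],[0,0,0.036,0,0,0,0.5],[0,0,0.036,0,0,0,0.5],[0,0,0.036,0,0,0,0.5],[0,0,0.036,0,0,0,0.5],[0,0,0.036,0,0,0,0.5],[0,0,0.036,0,0,0,0.5],[0,0,0.036,0,0,0,0.5]]';python3 -m inch '[[0,0,0.036,0,0,0,0.5],[0,0,0.036,0,0,0,0.5],[0,0,0.036,0,0,0,0.5],[0,0,0.036,0,0,0,0.5],[0,0,0.036,0,0,0,0.5],[0,0,0.036,0,0,0,0.5],[0,0,0,0,0,0,0.5]]'
python3 - <<'E'
from h import *
go([602.2,-208.2,170],np.pi/2+YAW)
f=grab_frame('top');P=pts(f);Z=P[...,2]
R=np.array([[np.cos(YAW),-np.sin(YAW)],[np.sin(YAW),np.cos(YAW)]]); L=(P[...,:2]-S0)@R
f=grab_frame('wrist');P=wpts(f);Z=P[...,2];L=(P[...,:2]-S0)@R
m=(f['pixels'].max(2)<80)&(abs(Z-144)<5)&(abs(L)<130).all(-1)
print(m.sum(),np.percentile(L[m],[3,97],axis=0).round(1))
E
```

```text
clock: 6.98
eef_pos: [523.5, -315.0, 202.0]
tcp_rot: [-3.141, 0.0, 3.089]
contact_force: [-0.2, -0.9, 0.0]
opening: 0.499
grasp_force: 0.0
clock: 7.65
eef_pos: [523.4, -315.0, 200.7]
tcp_rot: [3.142, 0.0, 2.178]
contact_force: [-0.2, -0.1, -0.6]
opening: 0.5
grasp_force: 0.0
clock: 8.23
eef_pos: [523.5, -315.0, 200.6]
tcp_rot: [3.141, 0.0, 1.5]
contact_force: [-0.7, 0.4, -0.0]
opening: 0.504
grasp_force: 0.0
t 8.23 pos [ 523.5 -315.   200.6] rpy [3.141 0.    1.5  ] F [-0.7  0.4 -0. ] tool-frame total fractions [4.48 2.84 1.22]
turn total [ 0.0001  0.0001 -0.0049]
1701 [[ -24.7 -118.2]
 [  67.2   -0.7]]
```

```bash
python3 -m inch '[[0,0,-0.005,0.7,0.4,0,0.5],[0,0,0,0.9,0.6,0,0.5],[0,0,0,0.9,0.6,0,0.5],[0,0,0,0.9,0.6,0,0.5],[0,0,0,0.7,0.4,0,0.5],[0,0,0,0.35,0.24,0,0.5],[0,0,0,0,0,0,0.5]]'; python3 - <<'E'
from h import *
go([602.2,-208.2,92],np.pi/2+YAW)
f=grab_frame('wrist');P=wpts(f);cv2.imwrite('pics/w3.png',f['pixels'][...,::-1])
Z=P[...,2]
R=np.array([[np.cos(YAW),-np.sin(YAW)],[np.sin(YAW),np.cos(YAW)]]); L=(P[...,:2]-S0)@R
m=(abs(Z-143)<4)&(abs(L[...,0]-75)<25)&(abs(L[...,1])<45); print(m.sum(),np.percentile(L[m],[3,97],axis=0).round(1),np.median(Z[m]))
m=(abs(Z-144.5)<3)&(abs(L[...,0])<25)&(L[...,1]<-80)&(L[...,1]>-130)
if m.sum(): print(m.sum(),np.percentile(L[m],[3,97],axis=0).round(1))
E
```

```text
clock: 8.92
eef_pos: [601.2, -206.0, 200.0]
tcp_rot: [3.141, -0.0, 1.525]
contact_force: [-0.4, -1.0, -1.0]
opening: 0.504
grasp_force: 0.0
t 8.92 pos [ 601.2 -206.   200. ] rpy [ 3.141 -0.     1.525] F [-0.4 -1.  -1. ] tool-frame total fractions [-0.09  0.04  4.32]
turn total [ 0.0001 -0.0001  0.0031]
1430 [[ 67.8 -30.2]
 [ 76.8  26.6]] 142.09099852837812
```

View pics/w3.png

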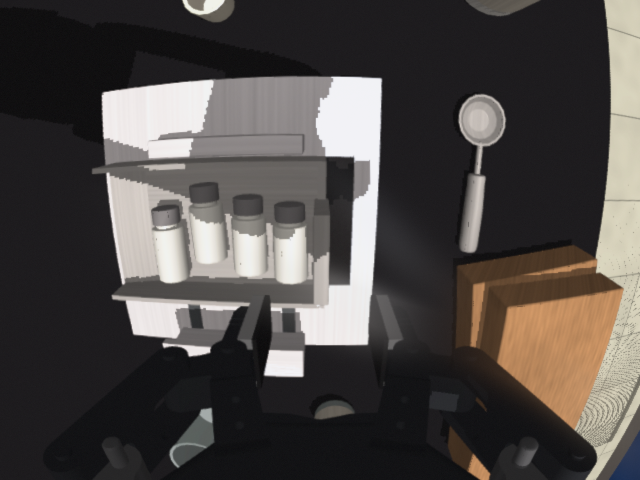

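The wrist view shows the tray tab edge-on at (321,250), centred between the fingers at (258,340) and (385,340). The clamp bar is now clear of the tray, at rows 330–375. I'll descend on the tab and grip it.

```bash
python3 -m inch '[[0,0,0.003,-0.12,0,0.4,0.5],[0,0,0,0,0,0.7,0.5],[0,0,0,0,0,0.9,0.5],[0,0,0,0,0,0.9,0.5],[0,0,0,0,0,0.7,0.5],[0,0,0,0,0,0.5,0.5],[0,0,0,0,0,0.2,0.5],[0,0,0,0,0,0,0.5]]'; python3 -m inch '[[0,0,0,0,0,0,0.8],[0,0,0,0,0,0,1],[0,0,0,0,0,0,1],[0,0,0,0,0,0,1],[0,0,0,0,0,0,1]]' 100
```

```text
clock: 9.63
eef_pos: [598.8, -211.2, 91.1]
tcp_rot: [-3.139, -0.0, 1.511]
contact_force: [-0.2, 0.1, -0.3]
opening: 0.497
grasp_force: 0.0
clock: 10.05
eef_pos: [601.0, -211.1, 93.9]
tcp_rot: [3.139, 0.001, 1.512]
contact_force: [-0.4, -1.2, 6.7]
opening: 0.103
grasp_force: 98.2
```

```bash
python3 -m inch '[[0,0,0,0,0,-0.1,1],[0,0,0,0,0,-0.2,1],[0,0,0,0,0,-0.3,1],[0,0,0,0,0,-0.4,1],[0,0,0,0,0,-0.5,1],[0,0,0,0,0,-0.6,1],[0,0,0,0,0,-0.6,1],[0,0,0,0,0,-0.6,1]]'; python3 -m inch '[[0,0,0,0,0,-0.6,1],[0,0,0,0,0,-0.6,1],[0,0,0,0,0,-0.5,1],[0,0,0,0,0,-0.4,1],[0,0,0,0,0,-0.2,1],[0,0,0,0,0,0,1]]';python3 - <<'E'
from h import *
f=grab_frame('wrist');P=wpts(f);cv2.imwrite('pics/w4.png',f['pixels'][...,::-1])
s=r.sense(); R=Rn.from_euler("xyz",s["tcp_rot"]); print(s['eef_pos'],s['qpos'].round(3),s['contact_force'],s['wrist_torque'])
T=R.inv().apply((P.reshape(-1,3)-s['eef_pos'])).reshape(P.shape); np.save('T.npy',T)
for u,v in [(150,162),(250,162),(180,292),(280,292),(320,200),(150,250),(220,240)]: print((u,v),P[v,u].round(1))
E
```

```text
clock: 10.72
eef_pos: [600.1, -210.6, 176.8]
tcp_rot: [3.141, 0.0, 1.511]
contact_force: [0.7, 0.6, -4.8]
opening: 0.099
grasp_force: 97.5
clock: 11.22
eef_pos: [600.6, -210.8, 234.0]
tcp_rot: [3.14, 0.001, 1.511]
contact_force: [1.1, 1.0, -5.0]
opening: 0.102
grasp_force: 97.5
[ 600.06838577 -210.64137239  232.80088701] [-0.34   0.357  1.595  0.     1.189 -0.28 ] [ 0.11115484  0.36328506 -4.67401244] [-0.062352   -0.30609709  0.01842751]
(150, 162) [ 441.8 -152.7   59. ]
(250, 162) [ 539.9 -163.    58.6]
(180, 292) [ 521.9 -214.8  213.1]
(280, 292) [ 580.2 -210.   227.1]
(320, 200) [ 602.3 -163.8  237.7]
(150, 250) [ 515.7 -185.3  225.6]
(220, 240) [ 553.1 -183.1  222.9]
```

View pics/w4.png

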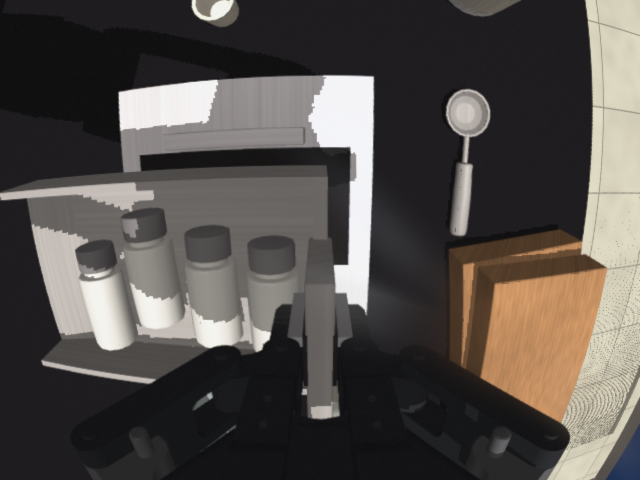

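The tray is held level and the force reading is 4.8 N. Now I move it over to the tub, smoothly.

```bash
python3 -m inch '[[0,0,0,0.2,0.04,0,1],[0,0,0,0.4,0.09,0,1],[0,0,0,0.6,0.13,0,1],[0,0,0,0.75,0.16,0,1],[0,0,0,0.88,0.19,0,1],[0,0,0,0.88,0.19,0,1],[0,0,0,0.88,0.19,0,1],[0,0,0,0.88,0.19,0,1]]'; python3 -m inch '[[0,0,0,0.88,0.19,0,1],[0,0,0,0.88,0.19,0,1],[0,0,0,0.88,0.19,0,1],[0,0,0,0.88,0.19,0,1],[0,0,0,0.88,0.19,0,1],[0,0,0,0.88,0.19,0,1],[0,0,0,0.88,0.19,0,1],[0,0,0,0.88,0.19,0,1]]'; python3 -m inch '[[0,0,0,0.88,0.19,0,1],[0,0,0,0.88,0.19,0,1],[0,0,0,0.88,0.19,0,1],[0,0,0,0.8,0.18,0,1],[0,0,0,0.7,0.16,0,1],[0,0,0,0.55,0.12,0,1],[0,0,0,0.35,0.08,0,1],[0,0,0,0.15,0.04,0,1]]'; python3 -m inch '[[0,0,-0.015,0,0,0,1],[0,0,-0.025,0,0,0,1],[0,0,-0.025,0,0,0,1],[0,0,-0.025,0,0,0,1],[0,0,-0.018,0,0,0,1],[0,0,-0.01,0,0,0,1],[0,0,0,0,0,0,1]]'
python3 - <<'E'
from h import *
go([723.3,233.3,225],0.312+np.pi/2); print(r.sense()['qpos'].round(3))
E
```

```text
clock: 11.93
eef_pos: [637.6, -73.1, 231.8]
tcp_rot: [-3.141, -0.0, 1.512]
contact_force: [0.3, -0.1, -3.6]
opening: 0.105
grasp_force: 97.5
clock: 12.6
eef_pos: [685.6, 100.4, 231.6]
tcp_rot: [-3.14, -0.0, 1.512]
contact_force: [0.1, -0.1, -4.1]
opening: 0.102
grasp_force: 97.5
clock: 13.27
eef_pos: [722.3, 227.1, 232.0]
tcp_rot: [-3.141, -0.0, 1.512]
contact_force: [-0.1, -0.1, -4.0]
opening: 0.103
grasp_force: 97.5
clock: 13.85
eef_pos: [722.3, 224.5, 232.4]
tcp_rot: [-3.141, 0.0, 1.883]
contact_force: [-0.8, -1.2, -4.3]
opening: 0.103
grasp_force: 97.4
t 13.85 pos [722.3 224.5 232.4] rpy [-3.141  0.     1.883] F [-0.8 -1.2 -4.3] tool-frame total fractions [0.32 0.15 0.3 ]
turn total [-0.0001  0.0001 -0.0001]
[ 0.299  0.55   1.297 -0.     1.296 -0.012]
```

```bash
python3 -m inch '[[-0.015,0,0,0,0,0.1,1],[-0.0278,0,0,0,0.05,0.2,1],[-0.0278,0,0,0,0.05,0.2,1],[-0.0278,0,0,0,-0.1,-0.3,1],[-0.0278,0,0,0,-0.17,-0.45,1],[-0.0278,0,0,0,-0.17,-0.45,1],[-0.0278,0,0,0,-0.17,-0.45,1],[-0.0278,0,0,0,-0.17,-0.45,1]]'; python3 - <<'E'
from h import *
s=r.sense(); print(s['qpos'].round(2),np.hypot(*s['eef_pos'][:2]))
E
python3 -m inch '[[-0.015,0,0,0,0,-0.3,1],[0,0,0,0,0,0,1],[0,0,0,0,0,0,1],[0,0,0,0,0,0,1],[0,0,0,0,0,0,1],[0,0,0,0,0,0,1]]'
python3 - <<'E'
from h import *
f=grab_frame('wrist'); g=grab_frame('top')
a=cv2.resize(f['pixels'][...,::-1],(400,300)); b=cv2.resize(g['pixels'][190:340,170:370,::-1],(400,300),interpolation=cv2.INTER_CUBIC)
cv2.imwrite('pics/p1.png',np.vstack([a,b]))
P=pts(g);np.save('top3.npy',P);P=wpts(f); np.save('w5.npy',P); 
m=(f['pixels'].min(2)>150)&(P[...,2]>3)&(P[...,2]<100)&(np.hypot(P[...,0]-541,P[...,1]-175)<140)
n,_,st,c=cv2.connectedComponentsWithStats(m.astype(np.uint8)); print([(st[i,4],c[i].round()) for i in range(1,n) if st[i,4]>50])
E
```

```text
clock: 14.52
eef_pos: [688.3, 213.8, 261.7]
tcp_rot: [2.479, -0.001, 1.88]
contact_force: [0.2, -0.2, -3.4]
opening: 0.102
grasp_force: 98.3
[ 0.29  0.2   1.92  0.03  0.36 -0.04] 720.7755326426504
clock: 15.02
eef_pos: [685.5, 213.5, 266.3]
tcp_rot: [2.436, -0.0, 1.882]
contact_force: [0.2, -0.5, -2.7]
opening: 0.106
grasp_force: 98.4
[]
```

```bash
python3 - <<'E'
from h import *
R=np.array([[np.cos(-.04),-np.sin(-.04)],[np.sin(-.04),np.cos(-.04)]])
for n in ('top','scene','wrist'):
    f=grab_frame(n); P=(wpts if n=='wrist' else pts)(f); px=f['pixels'].astype(int)
    L=(P[...,:2]-[541.7,174.7])@R
    m=(abs(L[...,0])<114)&(abs(L[...,1])<104)&(P[...,2]>8)&(P[...,2]<75)
    hs=px[...,2]-px[...,0]  # blueness
    m&=hs<40
    k,_,st,c=cv2.connectedComponentsWithStats(m.astype(np.uint8),connectivity=4)
    print(n,f['pixels'].shape,[(int(st[i,4]),st[i,:4].tolist(),P[m&(_==i)].mean(0).round(0).tolist()) for i in range(1,k) if st[i,4]>25])
# wrist: things on tray in tool frame
s=r.sense(); print(s['contact_force'],s['tcp_rot'])
T=Rn.from_euler('xyz',s['tcp_rot']).inv().apply((P-s['eef_pos']).reshape(-1,3)).reshape(P.shape)
px=f['pixels']
m=(T[...,1]>-180)&(T[...,1]<-10)&(abs(T[...,0])<48)&(T[...,2]<50)&(T[...,2]>-20)
print(m.sum(),np.percentile(T[m][:,2],[1,5,25,50,75,95,99]).round(1))
E
```

```text
top (480, 640, 3) [(278, [246, 273, 29, 22], [503.0, 122.0, 37.0]), (198, [260, 298, 19, 16], [449.0, 101.0, 30.0])]
scene (480, 640, 3) [(52, [405, 243, 7, 13], [442.0, 128.0, 23.0]), (39, [414, 272, 8, 9], [502.0, 199.0, 22.0]), (36, [396, 275, 18, 6], [526.0, 168.0, 16.0])]
wrist (480, 640, 3) [(109, [0, 233, 7, 24], [527.0, 160.0, 24.0])]
[-0.27048622 -0.8684998  -3.8351348 ] [ 2.43648756e+00 -4.92161040e-05  1.88197773e+00]
36890 [24.4 26.8 31.1 31.6 32.1 32.7 33.1]
```

The tray reads empty: the floor is flat at the expected depth and nothing stands on it. Bottles are showing in the tub. Next I level the tray, turn it back and return.

```bash
python3 -m inch '[[0.015,0,0,0,0,0,1],[0.03,0,0,0,0,0,1],[0.03,0,0,0,0,0,1],[0.03,0,0,0,0,0,1],[0.03,0,0,0,0,0,1],[0.03,0,0,0,0,0,1],[0.03,0,0,0,0,0,1],[0.029,0,0,0,0,0,1]]'; python3 -m inch '[[0,0,0.015,0,0,0,1],[0,0,0.03,0,0,0,1],[0,0,0.03,0,0,0,1],[0,0,0.03,0,0,0,1],[0,0,0.012,0,0,0,1],[0,0,0,0,0,0,1]]'
python3 - <<'E'
from h import *
go([600.5,-219.5,232],YAW+np.pi/2); print(r.sense()['qpos'].round(3))
E
```

```text
clock: 15.93
eef_pos: [685.4, 213.5, 267.3]
tcp_rot: [-3.141, 0.0, 1.882]
contact_force: [0.3, 0.1, -2.5]
opening: 0.104
grasp_force: 98.2
clock: 16.43
eef_pos: [685.1, 213.4, 266.0]
tcp_rot: [3.139, -0.001, 1.513]
contact_force: [0.7, 0.3, -2.6]
opening: 0.103
grasp_force: 98.3
t 16.43 pos [685.1 213.4 266. ] rpy [ 3.139e+00 -1.000e-03  1.513e+00] F [ 0.7  0.3 -2.6] tool-frame total fractions [-17.49  -2.38   1.34]
turn total [ 0.0008 -0.0003 -0.001 ]
[ 0.3    0.462  1.364 -0.     1.313  0.358]
```

```bash
python3 -m inch '[[0,0,0,-0.2,-0.03,0,1],[0,0,0,-0.4,-0.05,0,1],[0,0,0,-0.6,-0.08,0,1],[0,0,0,-0.75,-0.1,0,1],[0,0,0,-0.85,-0.12,0,1],[0,0,0,-0.85,-0.12,0,1],[0,0,0,-0.85,-0.12,0,1],[0,0,0,-0.85,-0.12,0,1]]'; python3 -m inch '[[0,0,0,-0.85,-0.12,0,1],[0,0,0,-0.85,-0.12,0,1],[0,0,0,-0.85,-0.12,0,1],[0,0,0,-0.85,-0.12,0,1],[0,0,0,-0.85,-0.12,0,1],[0,0,0,-0.85,-0.12,0,1],[0,0,0,-0.85,-0.12,0,1],[0,0,0,-0.85,-0.12,0,1]]'; python3 -m inch '[[0,0,0,-0.85,-0.12,0,1],[0,0,0,-0.85,-0.12,0,1],[0,0,0,-0.85,-0.12,0,1],[0,0,0,-0.85,-0.12,0,1],[0,0,0,-0.75,-0.1,0,1],[0,0,0,-0.6,-0.08,0,1],[0,0,0,-0.4,-0.05,0,1],[0,0,0,-0.2,-0.03,0,1]]'; python3 -m inch '[[0,0,0,0,0,0,1],[0,0,0,0,0,0,1]]'
python3 - <<'E'
from h import *
go([600.5,-219.5,94],YAW+np.pi/2)
f=grab_frame('wrist');P=wpts(f);Z=P[...,2]; s=r.sense()
R=np.array([[np.cos(YAW),-np.sin(YAW)],[np.sin(YAW),np.cos(YAW)]]); L=(P[...,:2]-S0)@R
for n,m in dict(plat=(abs(Z-58)<5),floor=(abs(Z-s['eef_pos'][2]+32)<9)&(L[...,0]<55)&(L[...,0]>-60)&(L[...,1]>-50)&(L[...,1]<35)).items():
    q=P[m]; A=np.c_[L[m],np.ones(m.sum())]; print(n,m.sum(),np.linalg.lstsq(A,q[:,2],rcond=None)[0].round(4))
g=grab_frame('top');np.save('top4.npy',pts(g));cv2.imwrite('pics/top4.png',g['pixels'][...,::-1])
P=pts(g);Z=P[...,2];L=(P[...,:2]-S0)@R
m=(abs(Z-144.5)<4)&(abs(L[...,0])<40)&(L[...,1]<-80)&(L[...,1]>-140)
if m.sum(): print('clamp',m.sum(),np.percentile(L[m],[3,97],axis=0).round(1))
m=(abs(P[...,0]-541)<112)&(abs(P[...,1]-175)<102)&(Z>10)&(Z<85); c=P[m]
k,lab,st,ce=cv2.connectedComponentsWithStats(m.astype(np.uint8),connectivity=4); print([(int(st[i,4]),P[lab==i].mean(0).round(0).tolist()) for i in range(1,k) if st[i,4]>15])
E
```

```text
clock: 17.1
eef_pos: [657.8, 77.8, 266.3]
tcp_rot: [3.14, -0.0, 1.514]
contact_force: [0.6, -0.0, -2.6]
opening: 0.107
grasp_force: 98.4
clock: 17.77
eef_pos: [623.7, -90.3, 266.2]
tcp_rot: [3.14, -0.0, 1.514]
contact_force: [1.2, 0.4, -4.2]
opening: 0.103
grasp_force: 98.4
clock: 18.43
eef_pos: [598.2, -222.0, 266.0]
tcp_rot: [3.14, -0.0, 1.513]
contact_force: [0.1, -0.0, -3.5]
opening: 0.101
grasp_force: 98.4
clock: 18.6
eef_pos: [599.0, -219.9, 265.8]
tcp_rot: [3.14, -0.001, 1.514]
contact_force: [0.8, 0.2, -3.4]
opening: 0.102
grasp_force: 98.3
t 18.6 pos [ 599.  -219.9  265.8] rpy [ 3.140e+00 -1.000e-03  1.514e+00] F [ 0.8  0.2 -3.4] tool-frame total fractions [0.01 0.05 6.87]
turn total [ 0.0006 -0.0004 -0.0005]
plat 25182 [-3.00000e-04  6.00000e-04  5.74389e+01]
floor 24860 [3.30000e-03 3.70000e-03 2.32898e+02]
clamp 91 [[ -22.6 -116.6]
 [  22.6 -105. ]]
[(133, [626.0, 276.0, 47.0]), (694, [500.0, 148.0, 38.0]), (257, [448.0, 106.0, 30.0]), (37, [430.0, 255.0, 49.0])]
```

The clamp is 44 mm open, and the tray is level within 0.2°. I'll lower it, slowly at the end.

```bash
python3 -m inch '[[0,0,0,0,0.05,0.3,1],[0,0,0,0,0,0.6,1],[0,0,0,0,0,0.8,1],[0,0,0,0,0,0.9,1],[0,0,0,0,0,0.9,1],[0,0,0,0,0,0.9,1],[0,0,0,0,0,0.8,1],[0,0,0,0,0,0.6,1]]'; python3 -m inch '[[0,0,0,0,0,0.35,1],[0,0,0,0,0,0.2,1],[0,0,0,0,0,0.12,1],[0,0,0,0,0,0.06,1],[0,0,0,0,0,0,1],[0,0,0,0,0,0,1]]'; python3 -m inch '[[0,0,0,0,0,0.04,1],[0,0,0,0,0,0.04,1],[0,0,0,0,0,0,1]]'
```

```text
clock: 19.37
eef_pos: [599.9, -219.0, 118.3]
tcp_rot: [-3.141, -0.001, 1.515]
contact_force: [0.3, 0.1, -3.3]
opening: 0.104
grasp_force: 98.1
clock: 19.87
eef_pos: [601.1, -220.3, 103.4]
tcp_rot: [3.139, -0.0, 1.515]
contact_force: [-0.5, -0.4, -3.5]
opening: 0.106
grasp_force: 98.4
clock: 20.12
eef_pos: [600.6, -220.2, 100.8]
tcp_rot: [3.14, -0.001, 1.514]
contact_force: [-0.8, -0.1, -3.2]
opening: 0.105
grasp_force: 98.4
```

```bash
python3 -m inch '[[0,0,0,0,0,0.05,1],[0,0,0,0,0,0.05,1],[0,0,0,0,0,0.05,1],[0,0,0,0,0,0,1],[0,0,0,0,0,0,1]]'; python3 -m inch '[[0,0,0,0,0,0.04,1],[0,0,0,0,0,0.04,1],[0,0,0,0,0,0,1],[0,0,0,0,0,0,1]]'
```

```text
clock: 20.53
eef_pos: [600.5, -220.1, 96.6]
tcp_rot: [3.14, -0.001, 1.514]
contact_force: [-0.0, 0.1, -3.6]
opening: 0.105
grasp_force: 98.5
clock: 20.87
eef_pos: [600.6, -220.1, 94.8]
tcp_rot: [3.14, -0.001, 1.514]
contact_force: [-0.4, -0.2, -2.8]
opening: 0.104
grasp_force: 98.5
```

```bash
python3 -m inch '[[0,0,0,0,0,0.04,1],[0,0,0,0,0,0,1],[0,0,0,0,0,0,1]]'; python3 -m inch '[[0,0,0,0,0,0.03,1],[0,0,0,0,0,0,1],[0,0,0,0,0,0,1]]'
```

```text
clock: 21.12
eef_pos: [600.9, -220.1, 94.0]
tcp_rot: [3.139, -0.001, 1.514]
contact_force: [0.4, 0.8, -1.5]
opening: 0.1
grasp_force: 98.7
clock: 21.37
eef_pos: [600.9, -220.1, 93.8]
tcp_rot: [3.139, -0.0, 1.515]
contact_force: [-0.6, 1.4, 5.5]
opening: 0.104
grasp_force: 99.8
```

The tray is down on the platform: the force changed from -3.3 N to +5.5 N. I'll release it and retreat upward, then check.

```bash
python3 -m inch '[[0,0,0,0,0,0,0.8],[0,0,0,0,0,0,0.7],[0,0,0,0,0,0,0.6],[0,0,0,0,0,0,0.5],[0,0,0,0,0,0,0.5],[0,0,0,0,0,-0.2,0.5],[0,0,0,0,0,-0.5,0.5],[0,0,0,0,0,-0.8,0.5]]' 30; python3 -m inch '[[0,0,0,0,0,-1,0.5],[0,0,0,0,0,-1,0.5],[0,0,0,0,0,-1,0.5],[0,0,0,0,0,-1,0.5],[0,0,0,0,0,-1,0.5],[0,0,0,0.8,0,-1,0.5],[0,0,0,1,0,-0.5,0.5],[0,0,0,1,0,0,0.5]]';python3 -m inch '[[0,0,0,0.8,-1,0,0.5],[0,0,0,0.8,-1,0,0.5],[0,0,0,0.8,-1,0,0.5],[0,0,0,0.8,-1,0,0.5],[0,0,0,0.8,-1,0,0.5],[0,0,0,0.8,-1,0,0.5],[0,0,0,0.5,-0.7,0,0.5],[0,0,0,0,0,0,0.5]]'
python3 - <<'E'
from h import *
g=grab_frame('top'); P=pts(g); Z=P[...,2]
R=np.array([[np.cos(YAW),-np.sin(YAW)],[np.sin(YAW),np.cos(YAW)]]); L=(P[...,:2]-S0)@R
m=(abs(Z-143)<5)&(abs(L[...,0]-72)<15)&(abs(L[...,1]+10)<45); print('tab',m.sum(),np.percentile(L[m],[3,97],axis=0).round(1) if m.sum() else '',np.median(Z[m]))
m=(abs(Z-62)<6)&(abs(L[...,0])<50)&(abs(L[...,1]+10)<40); print('floor',m.sum(),np.linalg.lstsq(np.c_[L[m],np.ones(m.sum())],Z[m],rcond=None)[0].round(4))
s=grab_frame('scene')['pixels'][...,::-1]
cv2.imwrite('pics/fin.png',np.vstack([cv2.resize(g['pixels'][100:345,90:540,::-1],(550,299)),cv2.resize(s[120:420,80:560],(550,301))]))
E
```

```text
clock: 22.03
eef_pos: [599.4, -219.7, 130.0]
tcp_rot: [-3.14, -0.002, 1.514]
contact_force: [-0.2, -0.3, 0.4]
opening: 0.501
grasp_force: 0.0
clock: 22.7
eef_pos: [605.8, -150.4, 298.4]
tcp_rot: [3.133, 0.001, 1.513]
contact_force: [0.3, -0.3, -0.4]
opening: 0.504
grasp_force: 0.0
clock: 23.37
eef_pos: [441.5, -6.7, 294.1]
tcp_rot: [3.14, -0.001, 1.516]
contact_force: [-0.1, -0.5, 0.2]
opening: 0.502
grasp_force: 0.0
tab 104 [[ 68.5 -38.2]
 [ 78.1  18.2]] 142.71402049575204
floor 1227 [-3.60000e-03 -1.80000e-03  6.23027e+01]
```

View pics/fin.png

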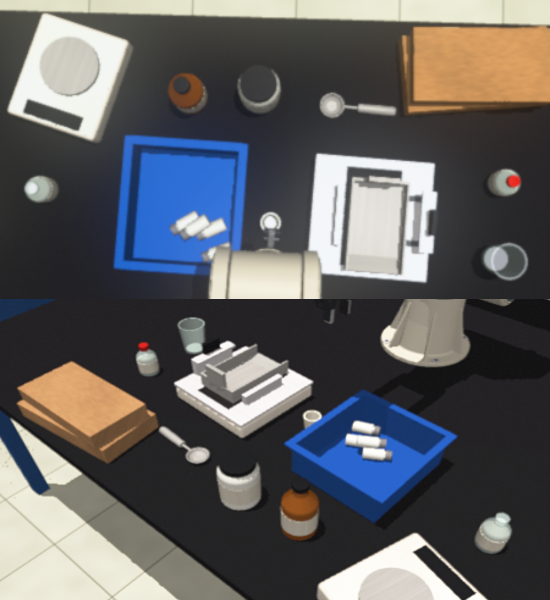

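The final view shows all four bottles in the tub: three at about (198,226) and one at (214,253). The empty tray lies flat between the stop and the open clamp at (373,225), and the bystanders stand where they were. Handing in.

```bash
python3 -c "
from rig import r
print(r.sign_off())"
```

```text
the job is handed in; nothing more can be done
None
```

The job is handed in: the clamp is open by about 44 mm, all four bottles are in the waste tub, the empty tray is flat on the shaker between the stop and the open clamp bar, and the other items look undisturbed in the last pictures.

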